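# Unlock the lantern's spring-tab vent cap and lay it on the cork mat

### The job

The brass vent cap on top of the lantern is locked by two spring tabs. Squeeze its two upright ears together, fully but without bending them, and while squeezing turn the cap anticlockwise (seen from above) until you feel it come up against its stop, without forcing it; then lift it straight off, set it down gently and upright in the middle of the round cork mat, and let go. Leave the punch, the glass pane and the copper feet where they are.

Things in the scene. Friction and masses are not known exactly. Their poses are not given: they have to be found in the camera images.
- cap: Brass vent cap, loose, about 0.28 kg: round lid 84 mm across, 24 mm tall, with two upright ears on its x axis (at +x and -x) and a knob 36 mm tall between them. Origin: centre of its underside; z up. From each ear a foot (10 mm wide, top at 29 mm) runs outwards and ends in a pawl, 48 mm from the axis when free, 42 mm when squeezed. It has about 1.5 mm sideways play on the lantern.
- tab_a (a joint): Inward travel of the ear at the cap's +x side: 0 sprung out (locked), 0.006 m fully squeezed. The spring pushes back with 10 N at 0 and 18 N at 0.006. The pawl clears the posts from about 0.005 on.
- tab_b (a joint): The same for the ear at the cap's -x side.
- tab_a_ear (a point): Point on the outer face of the +x ear, 54 mm above the cap's underside: where to squeeze. The ear is a plate 22 mm wide (along the cap's y), 4 mm thick, from 29 to 66 mm above the underside. The two outer faces are 48 mm apart when free, 36 mm fully squeezed. More than 45 N on an ear bends it.
- tab_b_ear (a point): The same point on the outer face of the -x ear.
- lantern: Lantern drum, fixed, 116 mm across, on a round wooden jig block 124 mm across, 12 mm high. Origin: centre of the underside, on the shelf; z up. On its x axis, both sides, a pair of posts 14 mm apart rises to 111 mm above the shelf, 44 to 53 mm from the axis; at the start the cap's pawls stand between them and the cap's x axis lies along the lantern's.
- mat: Round cork mat, fixed, 124 mm across and 5 mm thick. Origin: centre of its underside on the shelf, so its top is 5 mm above the origin.
- punch: Round steel dapping punch, 110 mm long and 22 mm thick, lying on the shelf; origin under its middle. Leave alone.
- pane: Cobalt glass pane, 80 x 110 x 5 mm, lying on the shelf; origin at the centre of its underside. Leave alone.
- foot_a: Copper lantern foot, 32 mm across, 22 mm tall, standing; origin at the centre of its underside. Leave alone.
- foot_b: The second copper lantern foot, alike. Leave alone.
- lantern_deck (a point): Centre of the drum's flat top, 80 mm above the shelf, where the cap sits. Hidden catches hold it down till turned anticlockwise (positive about z) to a sprung stop, 0.48 to 1.22 rad from the start, it varies: only felt (8 N m/rad; under 0.1 N m before, if centred). It lifts off only there or up to 0.06 rad short, clear after 15 mm. Over 35 N of contact force in all, cap on lantern, spoils it.
There are look-alikes about, which are no part of the job. Of the things like the mat, leave any that is turquoise; of the rest the larger one is meant.

How it is judged:
By the outcome, as a careful person would: the job done as asked, in the order asked, and still so for the second after the job is handed in, with the robot touching nothing.
It also fails if it takes over 64 s, if anything falls off the work surface, if the arm or the gripper's body presses on something with over 40 N, if the wrist force passes 120 N, or if a joint passes its speed limit or range.

### The arm

A 7-joint arm with a two-finger parallel gripper is mounted at the origin on the work surface. World frame = base frame: x ahead of the robot, y to its left, z up, the work surface at z = 0. Lengths are in m, angles in degrees, forces in N, time in s.
With the tool pointing down it reaches from about 0.425 to 0.875 m from the base axis. Payload 4.7 kg.
Tool frame: the origin (TCP) lies midway between the tips of the shut fingers; the grasp point (between the pads) lies 19 mm behind it; z points along the fingers, x is the direction in which the jaws open and shut, and the axes are right-handed (so a half turn about z gives the same grasp; the last joint's range is limited). The gripper opens to 87 mm and grips with 3 to 60 N. Pads are 19 mm wide; open, the fingers measure 117 mm over their backs; the gripper's body (75 mm by 190 mm) begins 51 mm behind the grasp point.
Start: joints at [-73.906, 18.392, -4.016, 83.108, 1.295, 78.541, -3.26], TCP at [0.171, 0.627, 0.223] pointing down, gripper open.
Joint ranges: [-163.93, 163.93], [-17.29, 119.83], [-79.2, 71.16], [3.27, 140.29], [-89.18, 269.18], [5.43, 117.66], [-154.24, 154.24]. Speed limits (degrees/s): [147.25, 147.25, 180, 180, 180, 180, 180].

### API

Orientations are given as [roll, pitch, yaw] about the fixed x, y, z axes, in that order (R = Rz(yaw) Ry(pitch) Rx(roll)).
In Python, from cell import telemetry, optics, env gives the robot as it stands.
- The arm moves only by the tool arm_command, never from a script. Its arguments are lists of equal length, an entry for each row: "translation": the shift along the tool's x, y, z in cm, a list of three; "twist": the turn about the tool's z in degrees. In form: {"translation": [[x, y, z], ...], "twist": [twist, ...]}. A call has 1 to 10 rows; each row shifts and turns the pose as measured when the row begins, along the tool's axes as they then stand; what a row does not reach is not made up. A row lasts 1/8 s, in which the tool goes at most 62.5 mm and 10.7 degrees, less where a joint would pass 70% of its speed; a pose out of reach is approached as far as the arm can. A call is refused whole if a number of a shift passes 6.25 or a number of a turn 10.7, either way. A call with a gripper value outside its range is refused whole. "grip" is the opening in per cent of the stroke, from 0 (shut) to 100 (fully open), set as the call begins (left out, the last holds). The fingers move at their own pace and stop on an object; "force" is the grip in N (left out, the last holds). Time passes only in rows, so rows that do not move let the fingers close. It gives the time, the measured TCP pose, the force and the opening at its end, in the units of the state.
- telemetry.get_obs(): the state, without advancing time (a new reading comes with each control period).
- optics.read_camera(name): name is "side" or "top" or "wrist"; returns a dict with "img" (420x560x3 uint8, blue, green, red), "fx", "fy", "cx", "cy" (pixels), "extrinsics" (4x4, takes a point from camera to world coordinates); the wrist camera has in their place "hand_eye" (4x4, takes a point from camera to tool coordinates, whose origin is the TCP and whose axes are the tool frame's). Camera axes: x right, y up, looking along -z (the intrinsics and any distortion apply to the point x, -y, -z); pixel columns grow to the right and rows downward; lengths in m; the calibration is good to about 2 mm. A picture is of the moment at which its call begins: read the wrist's pose just before it. There is no depth.
- env.sign_off(): hands the job in, once; it reports no verdict.
The state is a dict: "time_s": time; "qpos": joint angles; "joint_velocities": joint speeds; "effort": joint torques, N m; "tool_pos": TCP position; "tool_rot": TCP orientation; "force": force on the tool from outside, world axes, zero at the start; "wrist_torque": the same for the moment, N m; "grip_width": finger opening in m.
Only numpy, scipy, OpenCV 4.12 (cv2) and the standard library are available. Lean on these libraries where they do the work, as an engineer would, in place of code of your own. Each camera call takes 0.05 s, during which the arm holds its last target. There are 200 camera calls.

## Working session

There is one attempt and no reset: what is moved stays moved. The work goes in short steps, Python scripts to look and compute and a tool call to move; the robot and the scene stay as the last step left them, time stands still between calls to the robot, and variables do not carry over. Pictures are saved under pics/ and viewed, about 8 in all and at most 12, crops included, and the job is handed in when it is done.

Besides the shell and the picture viewer there is one more tool, called after "Request:" by a JSON object that holds its "op" and its "data". arm_command: Moves the arm, as the interface text tells. Its arguments: {"type":"object","properties":{"translation":{"type":"array","items":{"type":"array","items":{"type":"number"}}},"twist":{"type":"array","items":{"type":"number"}},"grip":{"type":"number"},"force":{"type":"number"}},"required":["translation","twist"]}

```bash
mkdir -p pics; ls
python3 - <<'E'
from cell import telemetry, optics, env
import cv2, numpy as np
print(telemetry.get_obs())
for n in("top","side"):
    c=optics.read_camera(n); cv2.imwrite(f"pics/{n}0.png",c["img"]); print(n,{k:(np.round(v,4).tolist() if k!="img" else 0) for k,v in c.items()})
E
```

```text
pics
{'time_s': 0.0, 'qpos': array([-73.90449352,  18.43805899,  -4.01556486,  83.17416892,
         1.2951558 ,  78.54153571,  -3.26232434]), 'joint_velocities': array([ 0.00120685,  0.03971582, -0.02360781,  0.06749524,  0.05428435,
       -0.04789825, -0.0599357 ]), 'effort': array([ 2.30906617e-04, -4.91287136e+01, -4.03555473e-01, -3.12529814e+01,
       -6.38858811e-02,  4.35153174e-02,  1.77083025e-04]), 'tool_pos': array([0.17128647, 0.62645236, 0.22147929]), 'tool_rot': array([1.79994072e+02, 1.08511054e-01, 7.47119597e+01]), 'force': array([0.49733037, 0.68153987, 0.51541059]), 'wrist_torque': array([ 0.00666266,  0.05614241, -0.01375002]), 'grip_width': 0.0872261965404714}
top {'img': 0, 'fx': 411.9184, 'fy': 411.9184, 'cx': 271.3229, 'cy': 214.9173, 'extrinsics': [[0.0056, 0.9964, -0.0849, 0.51], [-0.9999, 0.0069, 0.0148, -0.0192], [0.0154, 0.0848, 0.9963, 0.7768], [0.0, 0.0, 0.0, 1.0]]}
side {'img': 0, 'fx': 478.5385, 'fy': 478.5385, 'cx': 282.3896, 'cy': 212.884, 'extrinsics': [[-0.9919, 0.0696, -0.1067, 0.4858], [-0.1266, -0.6294, 0.7667, 0.6372], [-0.0138, 0.774, 0.6331, 0.6434], [0.0, 0.0, 0.0, 1.0]]}
```

View pics/top0.png

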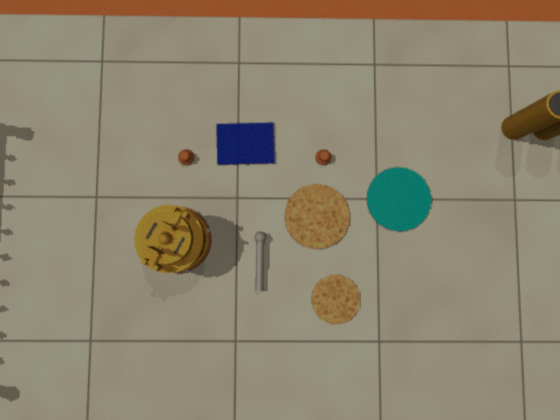

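View pics/side0.png

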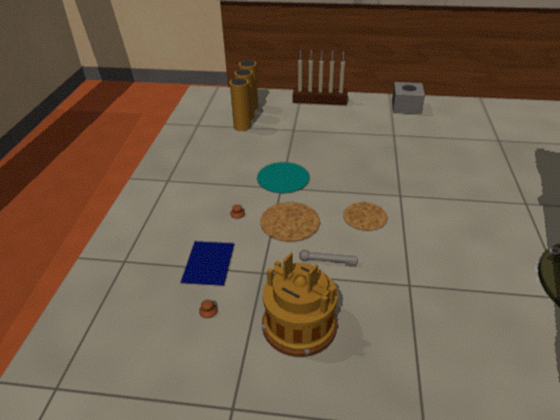

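The top view shows three mat-like discs: turquoise at (399,199), large cork at (317,216) and small cork at (336,299). The large cork fits, since it isn't turquoise and is the larger of the other two. The lantern with its cap is at about (172,240), and the ear axis looks diagonal. I'll enlarge both to confirm.

```bash
cat > h.py <<'E'
import cv2, numpy as np
from cell import telemetry, optics, env
from scipy.spatial.transform import Rotation as R
def pose():
    o=telemetry.get_obs(); T=np.eye(4); T[:3,:3]=R.from_euler('xyz',o['tool_rot'],degrees=True).as_matrix(); T[:3,3]=o['tool_pos']; return T
def ext(c,T=None): return c["extrinsics"] if "extrinsics" in c else T@c["hand_eye"]
def ray(c,E,uv,z):
    d=np.array([(uv[0]-c["cx"])/c["fx"],-(uv[1]-c["cy"])/c["fy"],-1]); d=E[:3,:3]@d
    return E[:3,3]+d*(z-E[2,3])/d[2]
def proj(c,E,P):
    p=np.linalg.inv(E)@np.append(P,1); return np.array([c["cx"]+c["fx"]*p[0]/-p[2],c["cy"]-c["fy"]*p[1]/-p[2]])
E
python3 - <<'E'
from h import *
c=optics.read_camera("top"); im=c["img"]; E=c["extrinsics"]; print([k for k in c])
a=cv2.resize(im[190:290,120:220],(500,500),interpolation=cv2.INTER_CUBIC)
b=cv2.resize(im[170:340,270:440],(300,300),interpolation=cv2.INTER_CUBIC)
out=np.zeros((500,800,3),np.uint8); out[:,:500]=a; out[:300,500:]=b
cv2.imwrite("pics/crop1.png",out)
hsv=cv2.cvtColor(im,cv2.COLOR_BGR2HSV); m=cv2.inRange(hsv,(8,70,90),(28,255,255))
n,l,s,ct=cv2.connectedComponentsWithStats(m)
for i in range(1,n):
    if s[i,4]>300: print(s[i],ct[i],ray(c,E,ct[i],.005), s[i,2]*(E[2,3])/c["fx"])
E
```

```text
['img', 'fx', 'fy', 'cx', 'cy', 'extrinsics']
[    0     0   560    22 10328] [298.58849729   8.85234314] [ 0.98279477 -0.08208723  0.005     ] 1.0560307619471838
[501  90  59  49 742] [529.05256065 111.86657682] [ 0.77992549 -0.52984614  0.005     ] 0.11126038384800685
[ 284  183   66   67 3414] [316.72964265 215.99091974] [ 0.5743202  -0.11628242  0.005     ] 0.12446076837234665
[ 134  204   69   70 3511] [167.81031045 238.27257192] [0.5307256  0.16201981 0.005     ] 0.13011807602563513
[ 311  274   50   51 1974] [335.41236069 298.8485309 ] [ 0.42049967 -0.15038146  0.005     ] 0.0942884608881414
```

View pics/crop1.png

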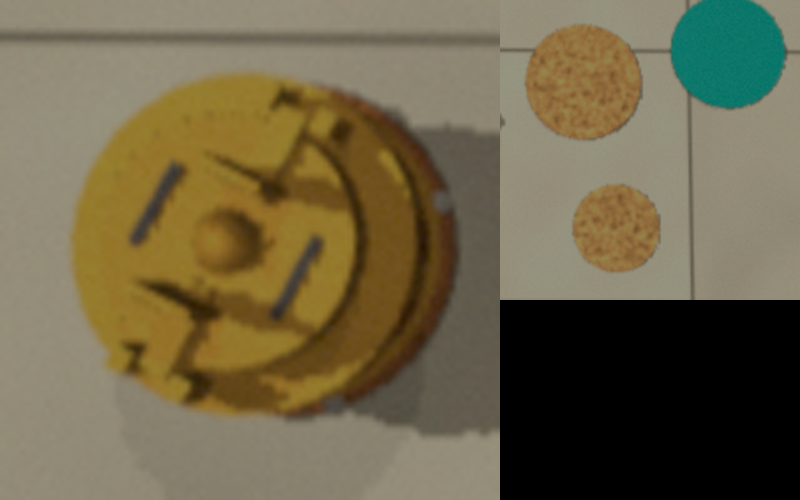

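The crop confirms the big cork disc at crop (583,82). It measures 124 mm and sits at (0.574,-0.116). The knob is at about px (165,238). The posts and slots run at a yaw of about -30°.

```bash
cat >> h.py <<'E'
def plan(xyz,yaw,smax=6.0,tmax=10.0,n=None):
    T=pose(); y0=telemetry.get_obs()['tool_rot'][2]; p=T[:3,3]; d=np.array(xyz)-p; t=-(yaw-y0)
    n=n or int(max(np.ceil(np.linalg.norm(d)*100/smax),np.ceil(abs(t)/tmax),1))
    tr=[]
    for i in range(n):
        M=R.from_euler('xyz',[180,0,y0-t*i/n],degrees=True).as_matrix(); tr.append(np.round(M.T@d/n*100,2).tolist())
    print(n,"translation",tr,"twist",[round(t/n,2)]*n)
E
python3 - <<'E'
from h import *
c=optics.read_camera("top"); E=c["extrinsics"]
f=lambda u,v:(120+u/5,190+v/5)
print("knob",ray(c,E,f(228,240),.113)); a=ray(c,E,f(312,110),.111); b=ray(c,E,f(160,370),.111); print(a,b,(a+b)/2,np.degrees(np.arctan2(*(a-b)[1::-1])))
w=optics.read_camera("wrist"); print(np.round(w["hand_eye"],3).tolist(),w["fx"],w["cx"],w["cy"])
plan(np.append(((a+b)/2)[:2],.24),-30)
E
```

```text
knob [0.52823669 0.14019726 0.113     ]
[0.5704669  0.11474712 0.111     ] [0.48664147 0.16120727 0.111     ] [0.52855419 0.13797719 0.111     ] -28.997361391724112
[[1.0, -0.001, -0.0, 0.001], [-0.001, -0.963, -0.268, -0.074], [-0.0, 0.268, -0.963, -0.162], [0.0, 0.0, 0.0, 1.0]] 306.02991381946117 279.73417045922804 211.00743801075484
11 translation [[-3.43, 4.3, -0.16], [-2.67, 4.81, -0.16], [-1.84, 5.19, -0.16], [-0.96, 5.42, -0.16], [-0.05, 5.5, -0.16], [0.86, 5.44, -0.16], [1.75, 5.22, -0.16], [2.59, 4.86, -0.16], [3.36, 4.36, -0.16], [4.03, 3.75, -0.16], [4.6, 3.03, -0.16]] twist [np.float64(9.52), np.float64(9.52), np.float64(9.52), np.float64(9.52), np.float64(9.52), np.float64(9.52), np.float64(9.52), np.float64(9.52), np.float64(9.52), np.float64(9.52), np.float64(9.52)]
```

Request:
{"op": "arm_command", "data": {"translation": [[-3.4,4.3,-0.2],[-2.7,4.8,-0.2],[-1.8,5.2,-0.2],[-1.0,5.4,-0.2],[0,5.5,-0.2],[0.9,5.4,-0.2],[1.7,5.2,-0.2],[2.6,4.9,-0.2],[3.4,4.4,-0.2],[4.0,3.8,-0.2]], "twist": [9.5,9.5,9.5,9.5,9.5,9.5,9.5,9.5,9.5,9.5], "grip": 100}}

```text
time_s: 1.5
tool_pos: [0.4926, 0.1661, 0.241]
tool_rot: [-179.9, 0.1, -22.8]
force: [1.3, 0.5, 0.3]
grip_width: 0.087
```

Run:
```python
from h import *
plan((.5285,.139,.24),-29)
```

```text
1 translation [[4.36, 1.11, 0.1]] twist [np.float64(6.2)]
```

Request:
{"op": "arm_command", "data": {"translation": [[4.4,1.1,0.1],[0,0,0],[0,0,0]], "twist": [6.2,0,0]}}

```text
time_s: 1.88
tool_pos: [0.5315, 0.1328, 0.2404]
tool_rot: [-179.9, 0.0, -29.7]
force: [0.3, 0.4, 0.4]
grip_width: 0.0869
```

Run:
```python
from h import *
print(telemetry.get_obs()['qpos'],telemetry.get_obs()['force'],telemetry.get_obs()['wrist_torque'])
T=pose(); c=optics.read_camera("wrist"); print(T[:3,3]); cv2.imwrite("pics/w1.png",c["img"]); np.save("w1.npy",T@c["hand_eye"])
```

```text
[-42.65896028   5.29011974  27.82218958  97.32963219  -2.61712672
  77.93209806 -44.1304845 ] [0.32652949 0.40598466 0.37492111] [-0.06968648  0.09416187  0.03818963]
[0.53146685 0.13279725 0.24039627]
```

View pics/w1.png

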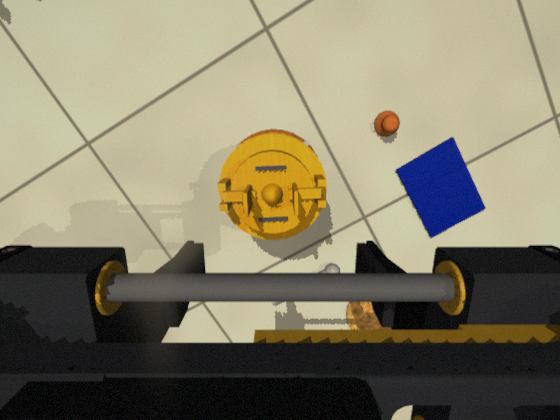

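The wrist view shows the knob at about (272,195), the left posts at about x=222 and the right posts at about x=322, with the cap axis nearly horizontal. I'll enlarge it to get the ears.

Run:
```python
from h import *
im=cv2.imread("pics/w1.png")[120:250,205:340]; cv2.imwrite("pics/w1c.png",cv2.resize(im,None,fx=4.4,fy=4.4,interpolation=cv2.INTER_CUBIC))
c=optics.read_camera("wrist"); E=np.load("w1.npy")
print("proj tcp-axis at .113",proj(c,E,[.5315,.1328,.113]))
for n,P in dict(knob=(.5285,.139,.114)).items(): print(n,proj(c,E,P))
```

```text
proj tcp-axis at .113 [280.40322992 204.96360272]
knob [274.54959447 201.3166976 ]
```

View pics/w1c.png

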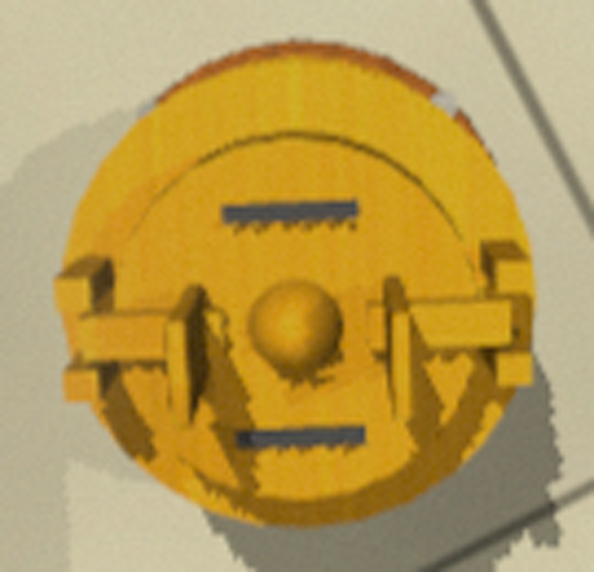

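Run:
```python
from h import *
c=optics.read_camera("wrist"); E=np.load("w1.npy")
f=lambda u,v:(205+u/4.4,120+v/4.4)
l=ray(c,E,f(76,338),.111); r=ray(c,E,f(515,322),.111)
print(l,r,(l+r)/2,np.linalg.norm(l-r),np.degrees(np.arctan2(*(r-l)[1::-1])))
print("feet",ray(c,E,f(80,338),.109),ray(c,E,f(510,322),.109))
print("knob",ray(c,E,f(296,325),.108))
print("drum rim",ray(c,E,f(65,300),.08),ray(c,E,f(533,300),.08), ray(c,E,f(300,525),.08),ray(c,E,f(295,45),.012))
print("cam",E[:3,3])
m=(l+r)/2; th=np.arctan2(*(r-l)[1::-1])
for s in(1,-1):
  for w in(-.011,.011):
    for rad in (.02,.024):
      for z in (.109,.146):
        P=m+[s*rad*np.cos(th)-w*np.sin(th),s*rad*np.sin(th)+w*np.cos(th),z-m[2]]; u=proj(c,E,P); print(s,w,rad,z,((u-[205,120])*4.4).round())
```

```text
[0.48604607 0.16754711 0.111     ] [0.57226354 0.12258548 0.111     ] [0.52915481 0.14506629 0.111     ] 0.09723682834533968 -27.541633868881707
feet [0.48626197 0.16690166 0.109     ] [0.57132936 0.12262398 0.109     ]
knob [0.52950184 0.14542432 0.108     ]
drum rim [0.4801452  0.17371508 0.08      ] [0.57909689 0.11732831 0.08      ] [0.5006817  0.09491784 0.08      ] [0.55699311 0.19809149 0.012     ]
cam [0.56759865 0.19718305 0.40235655]
1 -0.011 0.02 0.109 [386. 373.]
1 -0.011 0.02 0.146 [394. 419.]
1 -0.011 0.024 0.109 [404. 372.]
1 -0.011 0.024 0.146 [414. 418.]
1 0.011 0.02 0.109 [384. 276.]
1 0.011 0.02 0.146 [391. 310.]
1 0.011 0.024 0.109 [402. 275.]
1 0.011 0.024 0.146 [412. 309.]
-1 -0.011 0.02 0.109 [209. 379.]
-1 -0.011 0.02 0.146 [193. 426.]
-1 -0.011 0.024 0.109 [191. 380.]
-1 -0.011 0.024 0.146 [172. 427.]
-1 0.011 0.02 0.109 [203. 283.]
-1 0.011 0.02 0.146 [185. 317.]
-1 0.011 0.024 0.109 [185. 283.]
-1 0.011 0.024 0.146 [165. 318.]
```

The predicted ear corners match the crop, so the axis is at about (0.529,0.145) with yaw -27.5°. I'll go lower and check from close by.

Run:
```python
from h import *
plan((.529,.145,.165),-27.5,smax=4)
```

```text
2 translation [[-0.38, -0.45, 3.78], [-0.37, -0.46, 3.78]] twist [np.float64(-1.08), np.float64(-1.08)]
```

Request:
{"op": "arm_command", "data": {"translation": [[-0.38,-0.46,3.8],[-0.37,-0.46,3.6],[0,0,0],[0,0,0]], "twist": [-1.1,-1.1,0,0]}}

```text
time_s: 2.52
tool_pos: [0.5282, 0.1503, 0.1675]
tool_rot: [-179.6, -0.1, -26.9]
force: [0.1, -0.5, 0.3]
grip_width: 0.087
```

Run:
```python
from h import *
T=pose(); c=optics.read_camera("wrist"); E=T@c["hand_eye"]; np.save("w2.npy",E); print(T[:3,3],telemetry.get_obs()['tool_rot'])
cv2.imwrite("pics/w2.png",cv2.resize(c["img"][100:340,130:430],(800,640))[:600])
f=lambda P:((proj(c,E,P)-[130,100])*[800/300,640/240]).round()
m=np.array([.529,.145,0]); th=np.radians(-27.5); ex=np.array([np.cos(th),np.sin(th),0]); ey=np.array([-ex[1],ex[0],0])
for s in(1,-1):
  print("post",s,f(m+ex*s*.0485+[0,0,.111]),"ear out top corners",[f(m+ex*s*.024+ey*w+[0,0,.146]) for w in(-.011,.011)], "tip", f((T@[s*.0435,0,0,1])[:3]))
```

```text
[0.52824408 0.15031118 0.16750259] [-1.79611952e+02 -4.87243120e-02 -2.69145426e+01]
post 1 [583. 360.] ear out top corners [array([511., 449.]), array([515., 364.])] tip [604. 427.]
post -1 [241. 356.] ear out top corners [array([316., 447.]), array([314., 362.])] tip [200. 426.]
```

View pics/w2.png

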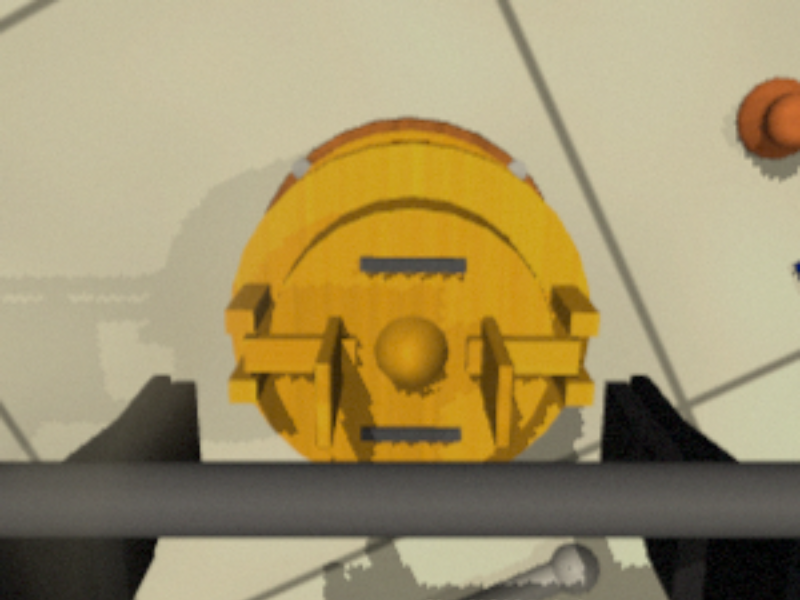

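The ears and posts match the prediction within 1 mm: left ear corner (317,447) and right (511,447). Finger edges are at x=197 and 604, also as predicted. I'll centre the tool, then descend.

Run:
```python
from h import *
plan((.529,.145,.150),-27.2,n=1); print(telemetry.get_obs()['wrist_torque'],telemetry.get_obs()['joint_velocities'])
```

```text
1 translation [[0.32, 0.44, 1.74]] twist [np.float64(0.29)]
[-0.15221865  0.11658649 -0.05813936] [ 0.29179191 -0.14295345  0.12291193 -0.25421094 -0.10392485 -0.21956684
  0.14905232]
```

Request:
{"op": "arm_command", "data": {"translation": [[0.32,0.44,1.7],[0,0,0],[0,0,0]], "twist": [0.3,0,0], "grip": 72, "force": 5}}

```text
time_s: 2.95
tool_pos: [0.5306, 0.1446, 0.1516]
tool_rot: [-179.4, -0.2, -27.3]
force: [-0.3, 0.2, 0.6]
grip_width: 0.0665
```

Run:
```python
from h import *
plan((.529,.145,.116),-27.2,n=2); print(telemetry.get_obs()['tool_pos'],telemetry.get_obs()['tool_rot'])
```

```text
2 translation [[-0.08, 0.02, 1.78], [-0.08, 0.02, 1.78]] twist [np.float64(-0.04), np.float64(-0.04)]
[0.53055593 0.14462126 0.15163904] [-179.43978619   -0.18592448  -27.28839081]
```

Request:
{"op": "arm_command", "data": {"translation": [[-0.1,0.0,1.8],[-0.05,0.0,1.6],[0,0,0],[0,0,0]], "twist": [0,0,0,0]}}

```text
time_s: 3.45
tool_pos: [0.529, 0.1455, 0.1147]
tool_rot: [-179.5, -0.1, -27.3]
force: [-0.4, 0.1, 0.8]
grip_width: 0.0626
```

Run:
```python
from h import *
plan((.529,.145,.116),-27.2,n=1); print(telemetry.get_obs()['tool_pos'],telemetry.get_obs()['tool_rot'],telemetry.get_obs()['wrist_torque'])
```

```text
1 translation [[0.02, 0.05, -0.13]] twist [np.float64(-0.09)]
[0.52902485 0.14551532 0.11471249] [-1.79489864e+02 -1.49750465e-01 -2.72911326e+01] [-0.10877875  0.14967424 -0.02798157]
```

Request:
{"op": "arm_command", "data": {"translation": [[0,0,-0.1],[0,0,0],[0,0,0],[0,0,0],[0,0,0],[0,0,0]], "twist": [0,0,0,0,0,0], "grip": 0, "force": 6}}

```text
time_s: 4.2
tool_pos: [0.5296, 0.1457, 0.1165]
tool_rot: [-179.4, -0.2, -27.3]
force: [0.6, 1.0, -1.4]
grip_width: 0.0477
```

```bash
cat >> h.py <<'E'
def st():
    o=telemetry.get_obs(); T=pose(); print(o['time_s'],o['tool_pos'].round(4),o['tool_rot'].round(2),"Ftool",(T[:3,:3].T@o['force']).round(2),"Mw",o['wrist_torque'].round(3),"gw",round(o['grip_width'],4))
E
python3 -c "from h import *
st()"
```

```text
4.2 [0.5296 0.1457 0.1165] [-179.42   -0.21  -27.29] Ftool [ 0.11 -1.17  1.38] Mw [-0.107  0.076 -0.027] gw 0.0477
```

Request:
{"op": "arm_command", "data": {"translation": [[0,0,0],[0,0,0],[0,0,0],[0,0,0]], "twist": [0,0,0,0], "force": 16}}

```text
time_s: 4.7
tool_pos: [0.5296, 0.1456, 0.1165]
tool_rot: [-179.4, -0.2, -27.3]
force: [0.6, -0.5, -0.4]
grip_width: 0.0382
```

```bash
python3 -c "from h import *
st()"
```

```text
4.7 [0.5296 0.1456 0.1165] [-179.42   -0.2   -27.29] Ftool [0.76 0.17 0.38] Mw [-0.09   0.065 -0.019] gw 0.0382
```

Request:
{"op": "arm_command", "data": {"translation": [[0,0,0],[0,0,0],[0,0,0],[0,0,0]], "twist": [0,0,0,0], "force": 26}}

```text
time_s: 5.2
tool_pos: [0.5297, 0.1456, 0.1166]
tool_rot: [-179.4, -0.2, -27.3]
force: [-0.6, 0.2, -1.0]
grip_width: 0.0348
```

```bash
python3 -c "from h import *
st()"
```

```text
5.2 [0.5297 0.1456 0.1166] [-179.42   -0.21  -27.3 ] Ftool [-0.58  0.13  0.95] Mw [-0.116  0.074  0.006] gw 0.0348
```

Both ears are fully squeezed (width 34.8 mm) with the side force near zero. Now I'll turn it anticlockwise, which is negative twist.

Request:
{"op": "arm_command", "data": {"translation": [[0,0,0],[0,0,0],[0,0,0],[0,0,0],[0,0,0]], "twist": [-3,-4,-4,-4,0]}}

```text
time_s: 5.82
tool_pos: [0.529, 0.1467, 0.1166]
tool_rot: [-179.4, -0.3, -11.9]
force: [0.3, 0.2, -0.5]
grip_width: 0.035
```

```bash
python3 -c "from h import *
st(); plan((.5297,.1456,.1165),-10,n=1)"
```

```text
5.825 [0.529  0.1467 0.1166] [-179.43   -0.26  -11.86] Ftool [ 0.25 -0.21  0.54] Mw [-0.131  0.089  0.03 ] gw 0.035
1 translation [[0.09, 0.09, 0.01]] twist [np.float64(-1.86)]
```

Request:
{"op": "arm_command", "data": {"translation": [[0.09,0.09,0],[0,0,0],[0,0,0],[0,0,0]], "twist": [-4,-4,-2.5,0]}}

```text
time_s: 6.32
tool_pos: [0.529, 0.1465, 0.1166]
tool_rot: [-179.4, -0.3, -1.4]
force: [-0.9, 0.7, 0.0]
grip_width: 0.0347
```

```bash
python3 -c "from h import *
st(); plan((.5295,.1457,.1165),0,n=1)"
```

```text
6.325 [0.529  0.1465 0.1166] [-179.42   -0.28   -1.37] Ftool [-0.95 -0.63 -0.01] Mw [-0.087  0.086  0.005] gw 0.0347
1 translation [[0.06, 0.08, 0.01]] twist [np.float64(-1.37)]
```

Request:
{"op": "arm_command", "data": {"translation": [[0.05,0.06,0],[0,0,0],[0,0,0]], "twist": [-1.7,-1.7,0]}}

```text
time_s: 6.7
tool_pos: [0.5291, 0.1462, 0.1166]
tool_rot: [-179.4, -0.3, 2.1]
force: [0.2, 0.1, -0.8]
grip_width: 0.0352
```

```bash
python3 -c "from h import *
st()"
```

```text
6.7 [0.5291 0.1462 0.1166] [-179.41   -0.27    2.13] Ftool [ 0.18 -0.04  0.79] Mw [-0.01   0.203  0.029] gw 0.0352
```

Request:
{"op": "arm_command", "data": {"translation": [[0,0,0],[0,0,0],[0,0,0]], "twist": [-1.7,-1.7,0]}}

```text
time_s: 7.08
tool_pos: [0.529, 0.1463, 0.1166]
tool_rot: [-179.4, -0.3, 5.8]
force: [-0.9, 1.4, -0.1]
grip_width: 0.0352
```

```bash
python3 -c "from h import *
st()"
```

```text
7.075 [0.529  0.1463 0.1166] [-179.42   -0.29    5.76] Ftool [-0.75 -1.51  0.14] Mw [0.021 0.242 0.027] gw 0.0352
```

Request:
{"op": "arm_command", "data": {"translation": [[0,0,0],[0,0,0],[0,0,0]], "twist": [-1.7,-1.7,0]}}

```text
time_s: 7.45
tool_pos: [0.5289, 0.1464, 0.1166]
tool_rot: [-179.4, -0.3, 9.4]
force: [-0.6, 1.4, 0.4]
grip_width: 0.0349
```

```bash
python3 -c "from h import *
st()"
```

```text
7.45 [0.5289 0.1464 0.1166] [-179.43   -0.31    9.4 ] Ftool [-0.35 -1.53 -0.4 ] Mw [0.017 0.289 0.004] gw 0.0349
```

Request:
{"op": "arm_command", "data": {"translation": [[0,0,0],[0,0,0],[0,0,0]], "twist": [-1.7,-1.7,0]}}

```text
time_s: 7.82
tool_pos: [0.5288, 0.1466, 0.1166]
tool_rot: [-179.4, -0.3, 13.0]
force: [-0.5, 0.8, 0.5]
grip_width: 0.0349
```

```bash
python3 -c "from h import *
st()"
```

```text
7.825 [0.5288 0.1466 0.1166] [-179.44   -0.34   13.05] Ftool [-0.34 -0.95 -0.54] Mw [0.046 0.367 0.001] gw 0.0349
```

Request:
{"op": "arm_command", "data": {"translation": [[0.04,0.06,0],[0,0,0],[0,0,0]], "twist": [-1.7,-1.7,0]}}

```text
time_s: 8.2
tool_pos: [0.5291, 0.1463, 0.1166]
tool_rot: [-179.4, -0.4, 16.7]
force: [-0.3, 0.5, 0.8]
grip_width: 0.035
```

```bash
python3 -c "from h import *
st()"
```

```text
8.2 [0.5291 0.1463 0.1166] [-179.44   -0.35   16.7 ] Ftool [-0.11 -0.53 -0.75] Mw [ 0.099  0.409 -0.009] gw 0.035
```

Request:
{"op": "arm_command", "data": {"translation": [[0,0,0],[0,0,0],[0,0,0]], "twist": [-1.7,-1.7,0]}}

```text
time_s: 8.57
tool_pos: [0.529, 0.1464, 0.1166]
tool_rot: [-179.5, -0.4, 20.3]
force: [-1.1, 1.3, 1.1]
grip_width: 0.035
```

```bash
python3 -c "from h import *
st()"
```

```text
8.575 [0.529  0.1464 0.1166] [-179.46   -0.39   20.35] Ftool [-0.58 -1.62 -1.05] Mw [ 0.055  0.441 -0.023] gw 0.035
```

Request:
{"op": "arm_command", "data": {"translation": [[0,0,0],[0,0,0],[0,0,0]], "twist": [-1.7,-1.7,0]}}

```text
time_s: 8.95
tool_pos: [0.529, 0.1465, 0.1167]
tool_rot: [-179.5, -0.4, 24.0]
force: [-0.8, 1.7, 0.6]
grip_width: 0.0351
```

```bash
python3 -c "from h import *
st()"
```

```text
8.95 [0.529  0.1465 0.1167] [-179.47   -0.41   23.99] Ftool [-0.02 -1.9  -0.61] Mw [ 0.118  0.413 -0.003] gw 0.0351
```

Request:
{"op": "arm_command", "data": {"translation": [[0,0,0],[0,0,0],[0,0,0]], "twist": [-1.7,-1.7,0]}}

```text
time_s: 9.32
tool_pos: [0.5288, 0.1466, 0.1167]
tool_rot: [-179.5, -0.4, 27.6]
force: [-1.4, 1.3, -0.0]
grip_width: 0.0349
```

```bash
python3 -c "from h import *
st()"
```

```text
9.325 [0.5288 0.1466 0.1167] [-179.49   -0.43   27.63] Ftool [-0.6  -1.8   0.05] Mw [ 0.128  0.44  -0.08 ] gw 0.0349
```

Request:
{"op": "arm_command", "data": {"translation": [[0,0,0],[0,0,0]], "twist": [-1.7,0]}}

```text
time_s: 9.57
tool_pos: [0.5286, 0.1463, 0.1167]
tool_rot: [-179.5, -0.4, 29.4]
force: [-1.9, 1.3, 1.5]
grip_width: 0.035
```

```bash
python3 -c "from h import *
st()"
```

```text
9.575 [0.5286 0.1463 0.1167] [-179.51   -0.41   29.44] Ftool [-1.04 -2.04 -1.46] Mw [ 0.115  0.549 -0.089] gw 0.035
```

Request:
{"op": "arm_command", "data": {"translation": [[0,-0.03,0],[0,0,0],[0,0,0]], "twist": [-1.7,-0.5,0]}}

```text
time_s: 9.95
tool_pos: [0.5281, 0.1458, 0.1166]
tool_rot: [-179.5, -0.4, 31.8]
force: [-2.0, 0.5, 1.5]
grip_width: 0.0353
```

```bash
python3 -c "from h import *
st()"
```

```text
9.95 [0.5281 0.1458 0.1166] [-179.54   -0.36   31.76] Ftool [-1.47 -1.5  -1.48] Mw [-0.001  0.646 -0.125] gw 0.0353
```

Run:
```python
from h import *
o=telemetry.get_obs(); print(o['qpos'].round(1),o['effort'].round(2))
im=[optics.read_camera("top")["img"], optics.read_camera("wrist")["img"]]
T=pose(); cv2.imwrite("pics/w3.png",im[1])
st()
```

```text
[-36.9  10.5  21.1 106.2  -4.8  63.8  17.8] [  0.48 -36.06   2.65 -29.15   0.28  -0.81   0.13]
10.05 [0.5281 0.1458 0.1166] [-179.54   -0.36   31.76] Ftool [-0.57 -0.97 -1.51] Mw [-0.095  0.659 -0.073] gw 0.0352
```

View pics/w3.png

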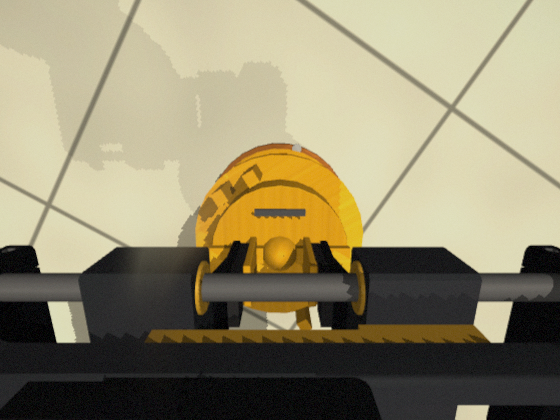

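The picture shows the cap turning with the gripper: slot and knob at (280,212) and (280,252), posts left behind at (228,192). No firm stop yet, so I'll keep going in small steps.

Request:
{"op": "arm_command", "data": {"translation": [[0,0,0],[0,0,0],[0,0,0]], "twist": [-1.5,-0.5,0]}}

```text
time_s: 10.42
tool_pos: [0.5279, 0.1456, 0.1166]
tool_rot: [-179.5, -0.4, 33.9]
force: [-2.3, 0.5, 2.0]
grip_width: 0.0348
```

```bash
python3 -c "from h import *
st();st(); print(telemetry.get_obs()['effort'].round(2))"
```

```text
10.425 [0.5279 0.1456 0.1166] [-179.54   -0.35   33.85] Ftool [-1.62 -1.67 -1.99] Mw [-0.092  0.769 -0.255] gw 0.0348
10.425 [0.5279 0.1456 0.1166] [-179.54   -0.35   33.85] Ftool [-1.62 -1.67 -1.99] Mw [-0.092  0.769 -0.255] gw 0.0348
[  0.24 -35.99   2.4  -29.26   0.29  -0.96   0.28]
```

Request:
{"op": "arm_command", "data": {"translation": [[0,0,0],[0,0,0]], "twist": [-1.0,0]}}

```text
time_s: 10.68
tool_pos: [0.5279, 0.1456, 0.1166]
tool_rot: [-179.5, -0.4, 34.9]
force: [-1.3, 0.6, 1.8]
grip_width: 0.0349
```

```bash
python3 -c "from h import *
st();print(telemetry.get_obs()['effort'].round(2))"
```

```text
10.675 [0.5279 0.1456 0.1166] [-179.53   -0.36   34.89] Ftool [-0.73 -1.27 -1.79] Mw [-0.081  0.766 -0.338] gw 0.0349
[  0.18 -35.97   2.32 -29.27   0.34  -0.99   0.39]
```

The torque now climbs about 0.11 N·m per degree, so this is the stop. I'll back off about 1° and try a small lift.

Request:
{"op": "arm_command", "data": {"translation": [[0,0,0],[0,0,-0.15],[0,0,0]], "twist": [1.2,0,0]}}

```text
time_s: 11.05
tool_pos: [0.5279, 0.1456, 0.1167]
tool_rot: [-179.6, -0.3, 33.6]
force: [-1.5, 0.6, 1.1]
grip_width: 0.035
```

```bash
python3 -c "from h import *
st();print(telemetry.get_obs()['effort'].round(2))"
```

```text
11.05 [0.5279 0.1456 0.1167] [-179.56   -0.33   33.64] Ftool [-0.87 -1.37 -1.1 ] Mw [ 0.024  0.378 -0.158] gw 0.035
[  0.21 -36.22   2.37 -28.97   0.23  -0.52   0.18]
```

Request:
{"op": "arm_command", "data": {"translation": [[0,0,-0.25],[0,0,-0.25]], "twist": [0,0]}}

```text
time_s: 11.3
tool_pos: [0.5278, 0.1455, 0.1202]
tool_rot: [-179.6, -0.3, 33.7]
force: [2.5, 0.4, -8.0]
grip_width: 0.0354
```

```bash
python3 -c "from h import *
st();print(telemetry.get_obs()['effort'].round(2))"
```

```text
11.3 [0.5278 0.1455 0.1202] [-179.6    -0.3    33.66] Ftool [2.31 1.09 8.  ] Mw [ 0.141 -0.403 -0.116] gw 0.0354
[  0.25 -40.27   2.57 -31.35   0.19   0.72   0.14]
```

Request:
{"op": "arm_command", "data": {"translation": [[0,0,0]], "twist": [0]}}

```text
time_s: 11.42
tool_pos: [0.5279, 0.1454, 0.1205]
tool_rot: [-179.6, -0.3, 33.7]
force: [0.2, 0.5, -5.0]
grip_width: 0.0352
```

Run:
```python
from h import *
st()
c=optics.read_camera("side"); im=c["img"]; print(proj(c,c["extrinsics"],[.528,.1455,.1]))
cv2.imwrite("pics/s1.png",cv2.resize(im[210:360,220:380],(640,600),interpolation=cv2.INTER_CUBIC))
st()
```

```text
11.425 [0.5279 0.1454 0.1205] [-179.61   -0.31   33.67] Ftool [ 0.43 -0.29  5.02] Mw [ 0.096  0.044 -0.219] gw 0.0352
[300.78350537 284.2535949 ]
11.475 [0.5279 0.1454 0.1205] [-179.61   -0.31   33.67] Ftool [0.71 0.72 3.88] Mw [ 0.113  0.002 -0.09 ] gw 0.0347
```

View pics/s1.png

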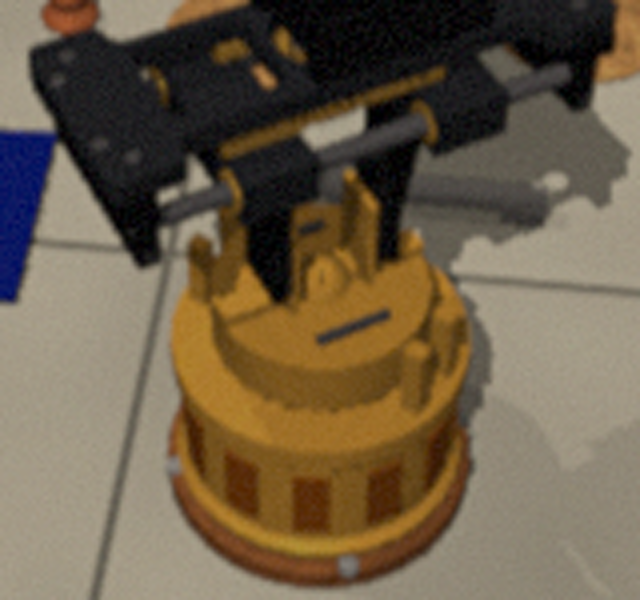

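The side view shows the cap held in the fingers above the drum, with the ear at (360,230) and the slot at (353,327). The downward load is settling towards the cap's weight, so I'll go on lifting straight up.

Request:
{"op": "arm_command", "data": {"translation": [[0,0,-0.4],[0,0,-0.4],[0,0,0]], "twist": [0,0,0]}}

```text
time_s: 11.85
tool_pos: [0.5288, 0.1449, 0.1306]
tool_rot: [-179.7, -0.4, 33.7]
force: [0.0, 0.7, -3.0]
grip_width: 0.0351
```

```bash
python3 -c "from h import *
st()"
```

```text
11.85 [0.5288 0.1449 0.1306] [-179.68   -0.41   33.69] Ftool [ 0.36 -0.55  3.05] Mw [-0.06   0.017 -0.089] gw 0.0351
```

Request:
{"op": "arm_command", "data": {"translation": [[0,0,-0.8],[0,0,-1.2],[0,0,-2.5],[0,0,-3.0],[0,0,0],[0,0,0]], "twist": [0,0,0,0,0,0]}}

```text
time_s: 12.6
tool_pos: [0.5286, 0.1439, 0.21]
tool_rot: [-179.7, -0.5, 33.7]
force: [0.5, -0.5, -3.3]
grip_width: 0.0352
```

Run:
```python
from h import *
st(); print(telemetry.get_obs()['qpos'].round(1))
c=optics.read_camera("side"); im=c["img"]
cv2.imwrite("pics/s2.png",im[100:380,180:480])
plan((.5743,-.1163,.21),0,smax=4)
```

```text
12.6 [0.5286 0.1439 0.21  ] [-179.69   -0.46   33.68] Ftool [0.07 0.72 3.27] Mw [-0.108 -0.015 -0.015] gw 0.0352
[-37.4   6.   21.2  99.9  -2.7  74.2  18.1]
7 translation [[-1.52, 3.45, 0.0], [-1.23, 3.57, 0.0], [-0.92, 3.66, 0.0], [-0.61, 3.72, 0.0], [-0.3, 3.76, 0.0], [0.02, 3.77, 0.0], [0.33, 3.76, 0.0]] twist [np.float64(4.81), np.float64(4.81), np.float64(4.81), np.float64(4.81), np.float64(4.81), np.float64(4.81), np.float64(4.81)]
```

View pics/s2.png

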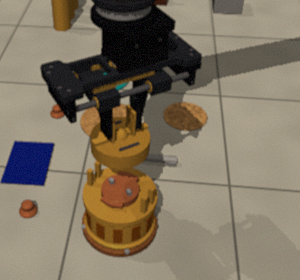

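The cap is lifted clear, with the drum's bare top showing at (120,190) in the crop. I'll carry it past the mat so the wrist camera can see the mat.

Request:
{"op": "arm_command", "data": {"translation": [[-1.5,3.5,0],[-1.5,4.4,0],[-1.2,4.6,0],[-0.8,4.6,0],[-0.5,4.6,0],[0,4.6,0],[0.4,4.6,0],[0.4,3.5,0],[0,0,0],[0,0,0]], "twist": [4.8,4.8,4.8,4.8,4.8,4.8,4.8,0,0,0]}}

```text
time_s: 13.9
tool_pos: [0.5739, -0.2254, 0.196]
tool_rot: [-179.9, 0.8, -2.0]
force: [-0.5, 1.4, -4.0]
grip_width: 0.0349
```

Run:
```python
from h import *
st(); T=pose(); c=optics.read_camera("wrist"); E=T@c["hand_eye"]; cv2.imwrite("pics/w4.png",c["img"])
hsv=cv2.cvtColor(c["img"],cv2.COLOR_BGR2HSV); m=cv2.inRange(hsv,(8,70,90),(28,255,255))
n,l,s,ct=cv2.connectedComponentsWithStats(m)
for i in range(1,n):
    if s[i,4]>300: print(s[i],ct[i],ray(c,E,ct[i],.005))
print(proj(c,E,[.574,-.116,.005]))
```

```text
13.9 [ 0.5739 -0.2254  0.196 ] [-179.89    0.79   -2.02] Ftool [-0.52 -1.34  3.96] Mw [-0.04  -0.038 -0.021] gw 0.0349
[  223    28   114   123 11012] [279.48120232  89.00245187] [ 0.57472798 -0.11235466  0.005     ]
[369  85  30  32 723] [383.69432918 100.18395574] [ 0.68714071 -0.12769774  0.005     ]
[ 103   87   82   84 5407] [143.67412613 128.45496579] [ 0.42123954 -0.14819916  0.005     ]
[ 209  179  142   95 8799] [279.04375497 228.50687578] [ 0.56874017 -0.27075726  0.005     ]
[243 301  74  12 638] [279.13322884 305.31191223] [ 0.56517181 -0.37659405  0.005     ]
[ 145  324  345   19 4318] [335.94766095 333.87100509] [ 0.63989041 -0.42195841  0.005     ]
[278.9243819   92.63381842]
```

View pics/w4.png

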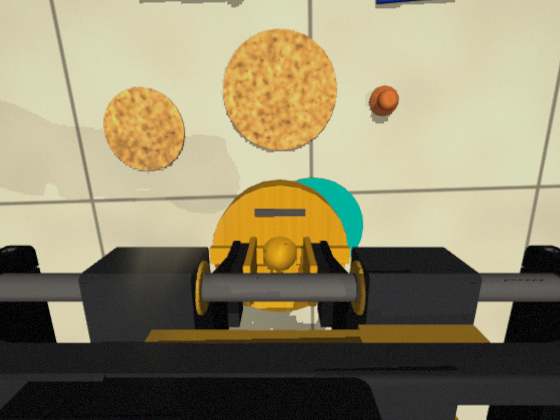

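The wrist view shows the large cork mat at (280,89), which puts its centre at about (0.5745,-0.113). The cap is held level. I'll move above the mat.

Request:
{"op": "arm_command", "data": {"translation": [[0,-2.5,0.5],[0,-3.2,1.0],[0,-3.2,1.5],[0,-1.8,2.0],[0,0,1.5],[0,0,0],[0,0,0]], "twist": [0,0,0,0,0,0,0]}}

```text
time_s: 14.82
tool_pos: [0.5763, -0.1109, 0.1295]
tool_rot: [-179.8, 0.7, -1.6]
force: [0.3, -0.1, -2.6]
grip_width: 0.035
```

```bash
python3 -c "from h import *
st();plan((.5745,-.113,.055),-2,n=2)"
```

```text
14.825 [ 0.5763 -0.1109  0.1295] [-179.84    0.74   -1.62] Ftool [0.33 0.08 2.6 ] Mw [-0.089  0.055  0.039] gw 0.035
2 translation [[-0.09, 0.11, 3.73], [-0.09, 0.11, 3.73]] twist [np.float64(0.19), np.float64(0.19)]
```

Request:
{"op": "arm_command", "data": {"translation": [[-0.1,0.1,3.2],[-0.1,0.1,2.6],[0,0,0.5],[0,0,0]], "twist": [0,0,0,0]}}

```text
time_s: 15.32
tool_pos: [0.5766, -0.1176, 0.0697]
tool_rot: [-179.9, 0.3, -1.9]
force: [-0.0, -0.3, -2.0]
grip_width: 0.0347
```

```bash
python3 -c "from h import *
st();plan((.5745,-.113,.043),-2,n=4)"
```

```text
15.325 [ 0.5766 -0.1176  0.0697] [-179.95    0.28   -1.93] Ftool [-0.03  0.31  2.02] Mw [-0.089  0.132  0.01 ] gw 0.0347
4 translation [[-0.06, -0.11, 0.67], [-0.06, -0.11, 0.67], [-0.06, -0.11, 0.67], [-0.06, -0.11, 0.67]] twist [np.float64(0.02), np.float64(0.02), np.float64(0.02), np.float64(0.02)]
```

Request:
{"op": "arm_command", "data": {"translation": [[-0.1,-0.2,0.7],[-0.1,-0.2,0.7],[0,0,0.4],[0,0,0]], "twist": [0,0,0,0]}}

```text
time_s: 15.82
tool_pos: [0.5764, -0.1135, 0.0532]
tool_rot: [-179.9, 0.0, -1.9]
force: [-0.2, -0.0, -2.6]
grip_width: 0.0346
```

```bash
python3 -c "from h import *
st();plan((.5745,-.113,.043),-2,n=1)"
```

```text
15.825 [ 0.5764 -0.1135  0.0532] [-1.7994e+02  4.0000e-02 -1.9200e+00] Ftool [-0.18  0.05  2.64] Mw [-0.075  0.108  0.044] gw 0.0346
1 translation [[-0.19, -0.04, 1.02]] twist [np.float64(0.08)]
```

Request:
{"op": "arm_command", "data": {"translation": [[-0.2,0,0.4],[0,0,0.3],[0,0,0]], "twist": [0,0,0]}}

```text
time_s: 16.2
tool_pos: [0.5744, -0.1134, 0.0458]
tool_rot: [-179.9, 0.0, -1.9]
force: [0.1, 0.3, -3.0]
grip_width: 0.0346
```

```bash
python3 -c "from h import *
st();plan((.5745,-.113,.042),-2,n=1)"
```

```text
16.2 [ 0.5744 -0.1134  0.0458] [-1.7994e+02  3.0000e-02 -1.9200e+00] Ftool [ 0.13 -0.34  2.96] Mw [-0.117  0.092  0.013] gw 0.0346
1 translation [[0.01, -0.04, 0.38]] twist [np.float64(0.08)]
```

Request:
{"op": "arm_command", "data": {"translation": [[0,0,0.25],[0,0,0]], "twist": [0,0]}}

```text
time_s: 16.45
tool_pos: [0.5745, -0.1135, 0.0433]
tool_rot: [-179.9, 0.0, -1.9]
force: [-1.3, 0.1, -3.2]
grip_width: 0.035
```

```bash
python3 -c "from h import *
st()"
```

```text
16.45 [ 0.5745 -0.1135  0.0433] [-1.7994e+02  1.0000e-02 -1.9200e+00] Ftool [-1.3  -0.01  3.19] Mw [-0.077  0.021 -0.028] gw 0.035
```

Request:
{"op": "arm_command", "data": {"translation": [[0,0,0.2],[0,0,0]], "twist": [0,0]}}

```text
time_s: 16.7
tool_pos: [0.5749, -0.1138, 0.0418]
tool_rot: [-179.9, -0.0, -1.9]
force: [0.3, 0.1, -0.7]
grip_width: 0.0347
```

```bash
python3 -c "from h import *
st()"
```

```text
16.7 [ 0.5749 -0.1138  0.0418] [-1.7995e+02 -3.0000e-02 -1.9200e+00] Ftool [ 0.3  -0.06  0.69] Mw [0.031 0.208 0.066] gw 0.0347
```

The cap has touched the mat: the load fell from 3.2 N to 0.7 N. I'll ease the squeeze off, then open.

Request:
{"op": "arm_command", "data": {"translation": [[0,0,0],[0,0,0],[0,0,0]], "twist": [0,0,0], "force": 14}}

```text
time_s: 17.08
tool_pos: [0.575, -0.1138, 0.0418]
tool_rot: [-180.0, -0.0, -1.9]
force: [0.5, 0.3, -1.7]
grip_width: 0.0411
```

Request:
{"op": "arm_command", "data": {"translation": [[0,0,0],[0,0,0],[0,0,0]], "twist": [0,0,0], "force": 6}}

```text
time_s: 17.45
tool_pos: [0.575, -0.1138, 0.0419]
tool_rot: [-180.0, -0.0, -1.9]
force: [-0.5, 0.0, -1.9]
grip_width: 0.0481
```

Request:
{"op": "arm_command", "data": {"translation": [[0,0,0],[0,0,0],[0,0,0],[0,0,0],[0,0,0]], "twist": [0,0,0,0,0], "grip": 78}}

```text
time_s: 18.08
tool_pos: [0.5763, -0.114, 0.0429]
tool_rot: [-180.0, -0.2, -1.9]
force: [-0.2, 0.4, -0.1]
grip_width: 0.0675
```

```bash
python3 -c "from h import *
st()"
```

```text
18.075 [ 0.5763 -0.114   0.0429] [-179.96   -0.2    -1.92] Ftool [-0.22 -0.35  0.08] Mw [-0.069  0.03  -0.057] gw 0.0675
```

Released. I'll go straight up and move aside for a final look.

Request:
{"op": "arm_command", "data": {"translation": [[0,0,-1.5],[0,0,-2.5],[0,0,-3.5],[0,0,-4.0],[0,0,-4.0],[0,2.5,-1.0],[0,4,0],[0,4,0],[0,0,0],[0,0,0]], "twist": [0,0,0,0,0,0,0,0,0,0]}}

```text
time_s: 19.32
tool_pos: [0.5737, -0.2219, 0.2242]
tool_rot: [-180.0, -0.8, -1.9]
force: [0.3, 0.6, -0.9]
grip_width: 0.0681
```

Run:
```python
from h import *
st(); T=pose(); c=optics.read_camera("wrist"); E=T@c["hand_eye"]
s=optics.read_camera("side"); a=cv2.resize(s["img"][150:300,180:400],(440,300))
o=np.zeros((420,800,3),np.uint8); o[:,:400]=c["img"][:,80:480]; o[:300,400:]=a[:,:400]; cv2.imwrite("pics/f.png",o)
for P in ([.5745,-.113,.005],[.5745,-.113,.041]): print(proj(c,E,P)-[80,0])
```

```text
19.325 [ 0.5737 -0.2219  0.2242] [-179.97   -0.8    -1.86] Ftool [ 0.31 -0.6   0.94] Mw [-0.039  0.031 -0.042] gw 0.0681
[194.97278646  95.29815958]
[194.93541808  92.00377951]
```

View pics/f.png

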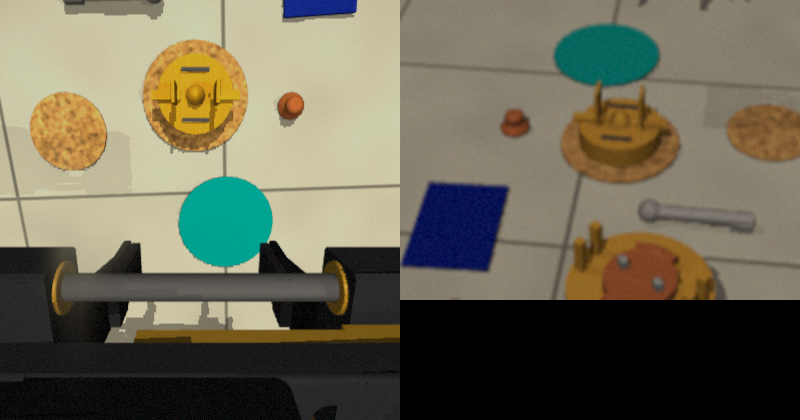

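The cap is upright on the mat: knob at (196,95) against mat centre (195,95). The other things haven't moved and nothing is being touched, so I'll hand in.

```bash
python3 -c "from h import *
print(env.sign_off())"
```

```text
the job is handed in; nothing more can be done
None
```

The vent cap is off the lantern and standing upright in the middle of the large cork mat, and the job is handed in at about 19 s of the 64 s allowed.

- **Squeeze:** I squeezed both ears with 26 N until the finger opening read about 35 mm, slightly under the stated 36 mm. The limit before bending is 45 N.
- **Turn:** I turned the cap about 62° anticlockwise, until the torque climbed to about 0.34 N·m, rising about 0.1 N·m per degree. I took that as the stop and backed off about 1° before lifting.
- **Lift:** The first 1.5 mm lift command barely moved the arm. The next ones raised the cap, with a brief downward load of 8 N that settled to its 3 N weight.
- **Set-down:** The load fell from 3.2 N to 0.7 N as the cap touched the mat, then I eased off the squeeze and opened the fingers.

**Last checks:** The final images show the cap upright, with its knob within about a pixel of the mat's centre. The foot, pane and punch in view had not visibly moved; the second foot was not in those images. The robot is clear of everything.

**Disagreements:** The top camera put the lantern's y position about 6 mm and the mat's about 4 mm off the wrist camera's. I used the wrist camera's values, which matched the fingertips and ears.

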